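# Tilt the tote of loose caps into its corner and hold it for the capper

### The arm

A 7-joint arm with a two-finger parallel gripper is mounted at the origin on the work surface. World frame = base frame: x ahead of the robot, y to its left, z up, the work surface at z = 0. Lengths are in m, angles in rad, forces in N, time in s.
With the tool pointing down it reaches from about 0.4 to 0.85 m from the base axis. Payload 10.4 kg.
Tool frame: the origin (TCP) lies between the finger pads; the fingertips stand 14 mm ahead of it and the grasp point (between the pads) lies 5 mm behind it; z points along the fingers, y is the direction in which the jaws open and shut (so a half turn about z gives the same grasp; the last joint's range is limited). The gripper opens to 87 mm and grips with 3 to 60 N. Pads are 19 mm wide; open, the fingers measure 117 mm over their backs; the gripper's body (75 mm by 190 mm) begins 51 mm behind the grasp point.
Start: joints at [-1.264, 0.332, -0.065, 1.46, 0.022, 1.35, -0.088], TCP at [0.202, 0.591, 0.237] pointing down, gripper open.
Joint ranges: [-2.6, 2.6], [-0.5, 2.12], [-1.47, 1.34], [0.16, 2.42], [-1.27, 4.41], [0.06, 2.06], [-2.6, 2.6]. Speed limits (rad/s): [2.22, 2.22, 2.79, 2.79, 3.14, 3.14, 3.14].

### API

Orientations are given as a unit quaternion [x, y, z, w].
In Python, from bench import readout, camera, calibration, order gives the robot as it stands.
- The arm moves only by the tool apply_moves, never from a script. Its argument "deltas" is a list of rows, each an object with "translation": the shift along the world's x, y, z in m, a list of three; "turn": the turn, a rotation vector about the world's x, y, z in rad, a list of three; "hand": the finger opening in m, from 0 to 0.087. A call has 1 to 5 rows; each row shifts and turns the pose as measured when the row begins; what a row does not reach is not made up. A row lasts 1/10 s, in which the tool goes at most 50 mm and 8.59 degrees, less where a joint would pass 70% of its speed; a pose out of reach is approached as far as the arm can. A call with a gripper value outside its range is refused whole. The fingers move at their own pace and stop on an object; "newtons" is the grip in N (left out, the last holds). Time passes only in rows, so rows that do not move let the fingers close. It gives the time, the measured TCP pose, the force and the opening at its end, in the units of the state.
- readout.read_state(): the state, without advancing time (a new reading comes with each control period).
- camera(name): name is "scene" or "side" or "wrist"; returns the picture (420x560x3 uint8, red, green, blue); there is no depth.
- calibration(name): a dict with "fx", "fy", "cx", "cy" (pixels), "extrinsics" (4x4, takes a point from world to camera coordinates). Camera axes: x right, y down, z forward; pixel columns grow to the right and rows downward; lengths in m; the calibration is good to about 2 mm. A picture is of the moment at which its call begins: read the wrist's pose just before it. calibration takes no time and is no camera call; for the wrist camera it gives the pose at the moment of the call.
- order.close_job(): hands the job in, once; it reports no verdict.
The state is a dict: "time": time; "joint_positions": joint angles; "joint_vel": joint speeds; "joint_torque": joint torques, N m; "ee_pos": TCP position; "eef_rot": TCP orientation; "ft_force": force on the tool from outside, world axes, zero at the start; "torque": the same for the moment, N m; "width": finger opening in m.
Only numpy, scipy, OpenCV 4.12 (cv2) and the standard library are available. Lean on these libraries where they do the work, as an engineer would, in place of code of your own. Each camera call takes 0.05 s, during which the arm holds its last target. There are 200 camera calls.

### The job

Four loose screw caps lie scattered in the grey tote, and your colleague across the bench wants to pick them out for the open vials in the rack. Take hold of the tote and tilt it until all four caps have slid together into one corner: the far corner (away from you) on the side where the rack of open vials stands. Finish while still holding the tote steady at that tilt, sloping down into that corner; do not let go or set it back down, and leave the rack, the basin and the two capped vials standing where they are.

Things in the scene. Friction and masses are not known exactly. Their poses are not given: they have to be found in the camera images.
- tote: open grey plastic tote standing loose on the bench, 200 mm (its x) by 300 mm (its y) by 75 mm high, 0.3 to 0.5 kg; origin at the centre of its underside, z up; +x points away from the robot, +y to the robot's left, turned by up to 20 degrees. Base 184 by 284 mm, inset 8 mm from the rim; walls 4 mm; floor 6 mm thick, inside 176 by 276 mm
- near_rim (a point): top of the rim, mid-thickness, at the middle of the tote's near long side (x -94, y 0, z 75 mm in the tote's frame); axes as the tote's. The rim, the part to grip, runs all round, 12 mm thick and 18 mm deep, its inner face flush with the inside of the wall
- far_left (a point): inside corner of the tote's floor at its far left (x 88, y 138, z 6 mm in the tote's frame); axes as the tote's
- far_right (a point): inside corner of the tote's floor at its far right (x 88, y -138, z 6 mm in the tote's frame); axes as the tote's
- cap0: ordinary 30 mm blue screw cap, 12 mm high, 10 g, lying flat on the tote's floor; origin at the centre of its underside; slides on the smooth floor from 9 to 14 degrees of tilt, and runs along the walls into the corner when the tote slopes some 30 degrees along its diagonal
- cap1: ordinary 30 mm blue screw cap, 12 mm high, 10 g, lying flat on the tote's floor; origin at the centre of its underside; slides on the smooth floor from 9 to 14 degrees of tilt, and runs along the walls into the corner when the tote slopes some 30 degrees along its diagonal
- cap2: ordinary 30 mm blue screw cap, 12 mm high, 10 g, lying flat on the tote's floor; origin at the centre of its underside; slides on the smooth floor from 9 to 14 degrees of tilt, and runs along the walls into the corner when the tote slopes some 30 degrees along its diagonal (this one lies hollow side up; its origin is on its lower face)
- cap3: ordinary 30 mm blue screw cap, 12 mm high, 10 g, lying flat on the tote's floor; origin at the centre of its underside; slides on the smooth floor from 9 to 14 degrees of tilt, and runs along the walls into the corner when the tote slopes some 30 degrees along its diagonal
- rack: wooden rack, 100 mm (its x) by 150 mm by 68 mm high over its six open vials without caps, about 0.8 kg; origin at the centre of its underside; it stands clear of the tote either to the left (+y) or to the right (-y) of it, and so tells which far corner is wanted; bystander
- basin: empty white round basin, 188 mm across the rim, 88 mm high, on the other side of the tote from the rack; origin at the centre of its underside; bystander
- vial_a: small clear specimen vial, 27 mm in diameter, with soil and a 30 mm blue screw cap, standing upright, 62 mm tall overall, about 50 g; origin at the centre of its foot; bystander, to the near right of the tote
- vial_b: small clear specimen vial, 27 mm in diameter, with soil and a 30 mm blue screw cap, standing upright, 62 mm tall overall, about 50 g; origin at the centre of its foot; bystander, to the near left of the tote

How it is judged:
On the way:
1. the tote is held by the gripper and tilted by more than 6 degrees while at least one cap is not yet in the wanted corner (contact force between the fingers and tote above 1 N and angle between tote's own z axis and vertical above 0.1 rad and ((y of rack in the frame of tote above 0 m and distance between any of cap0, cap1, cap2, cap3 and far_left above 0.115 m) or (y of rack in the frame of tote below 0 m and distance between any of cap0, cap1, cap2, cap3 and far_right above 0.115 m))), for 0.05 s.
At the end, for the whole second after the job is handed in: All four caps lie still within 115 mm of the floor corner that is far and on the rack's side; the tote is in the fingers' hold (over 2 N), steady, tilted 12 degrees or more, sloping 5 degrees or more both to the far and to the rack's side, and leans on none of the other things (bench allowed) (((y of rack in the frame of tote above 0 m and angle between tote's own y axis and vertical above 1.66 rad and distance between each of cap0, cap1, cap2, cap3 and far_left below 0.115 m) or (y of rack in the frame of tote below 0 m and angle between tote's own y axis and vertical below 1.48 rad and distance between each of cap0, cap1, cap2, cap3 and far_right below 0.115 m)) and angle between tote's own x axis and vertical above 1.66 rad and angle between tote's own z axis and vertical above 0.2 rad and contact force between the fingers and tote above 2 N and linear speed of each of tote, cap0, cap1, cap2, cap3 below 0.05 m/s and angular speed of tote below 0.35 rad/s and contact force between tote and rack below 0.5 N and contact force between tote and basin below 0.5 N and contact force between tote and vial_a below 0.5 N and contact force between tote and vial_b below 0.5 N); the arm keeps its last pose, push and grip.
It fails at once if the rack of vials is shifted by more than 30 mm or knocked over (distance of rack from where it was at the start of the episode above 0.03 m or angle between rack's own z axis and vertical above 0.35 rad).
It fails at once if the basin is shifted by more than 30 mm or knocked over (distance of basin from where it was at the start of the episode above 0.03 m or angle between basin's own z axis and vertical above 0.35 rad).
It fails at once if the capped vial on the near right is shifted by more than 30 mm or knocked over (distance of vial_a from where it was at the start of the episode above 0.03 m or angle between vial_a's own z axis and vertical above 0.35 rad).
It fails at once if the capped vial on the near left is shifted by more than 30 mm or knocked over (distance of vial_b from where it was at the start of the episode above 0.03 m or angle between vial_b's own z axis and vertical above 0.35 rad).
It also fails if it takes over 37 s, if anything falls off the work surface, if the arm or the gripper's body presses on something with over 40 N, if the wrist force passes 120 N, or if a joint passes its speed limit or range.

## Working session

There is one attempt and no reset: what is moved stays moved. The work goes in short steps, Python scripts to look and compute and a tool call to move; the robot and the scene stay as the last step left them, time stands still between calls to the robot, and variables do not carry over. Pictures are saved under pics/ and viewed, about 8 in all and at most 12, crops included, and the job is handed in when it is done.

Besides the shell and the picture viewer there is one more tool, called after "Request:" in YAML: its name, and indented under it one key for each argument. apply_moves: Moves the arm, as the interface text tells. Its arguments: {"type":"object","properties":{"deltas":{"type":"array","items":{"type":"object","properties":{"translation":{"type":"array","items":{"type":"number"}},"turn":{"type":"array","items":{"type":"number"}},"hand":{"type":"number"}}}},"newtons":{"type":"number"}},"required":["deltas"]}

```bash
mkdir -p pics; python3 - <<'E'
from bench import readout, camera, calibration
import cv2, numpy as np
for n in ("scene","side"):
    cv2.imwrite(f"pics/{n}0.png",camera(n)[:,:,::-1])
    c=calibration(n); print(n,c["fx"],c["fy"],c["cx"],c["cy"],np.round(c["extrinsics"],3).tolist())
s=readout.read_state();print(s["time"],s["ee_pos"],s["eef_rot"],s["width"],s["ft_force"])
E
```

```text
scene 445.1245666464026 445.1245666464026 287.04906046541856 214.99081835968786 [[-0.843, 0.538, -0.012, 0.44], [0.387, 0.59, -0.709, -0.131], [-0.374, -0.603, -0.705, 1.374], [0.0, 0.0, 0.0, 1.0]]
side 382.08895470555314 382.08895470555314 276.7230467341114 211.24934871659687 [[0.962, -0.27, -0.025, -0.496], [-0.155, -0.472, -0.868, 0.159], [0.223, 0.839, -0.496, 0.858], [0.0, 0.0, 0.0, 1.0]]
0.1 [0.20231167 0.59101204 0.23583275] [ 1.64146950e-01  9.86435693e-01 -6.28789321e-04 -7.86496651e-05] 0.08670650052359652 [0.43576387 0.7869031  0.26101356]
```

View pics/scene0.png

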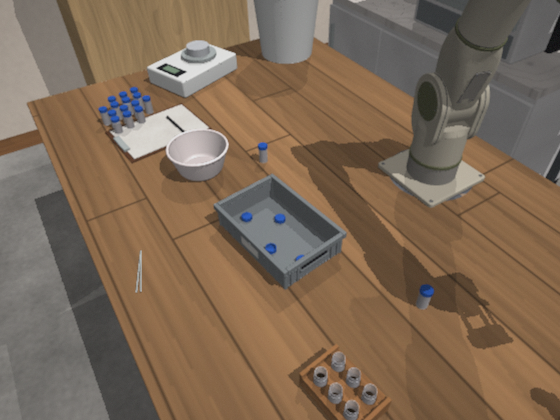

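View pics/side0.png

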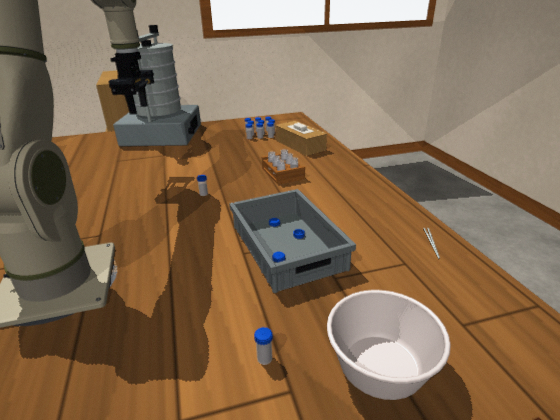

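The rack is on the left (+y) in both views, so the wanted corner is far_left. I'll zoom in on the tote rim to fit its pose.

```bash
python3 - <<'E'
import cv2, numpy as np
a=cv2.imread("pics/scene0.png")[172:287,210:350]; b=cv2.imread("pics/side0.png")[185:295,225:360]
f=lambda i:cv2.resize(i,None,fx=4,fy=4,interpolation=cv2.INTER_CUBIC)
cv2.imwrite("pics/c1.png",f(a)); cv2.imwrite("pics/c2.png",f(b))
E
```

```text
(no output)
```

View pics/c1.png

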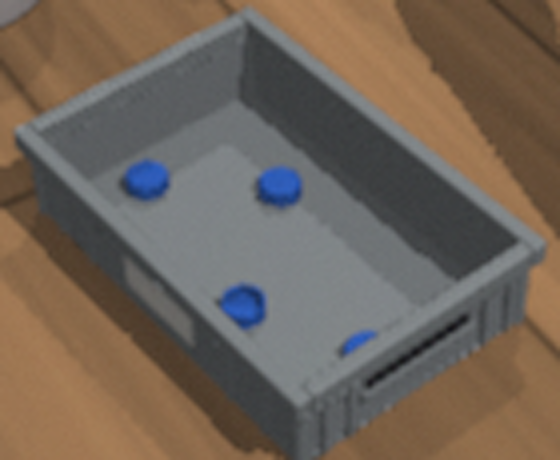

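View pics/c2.png

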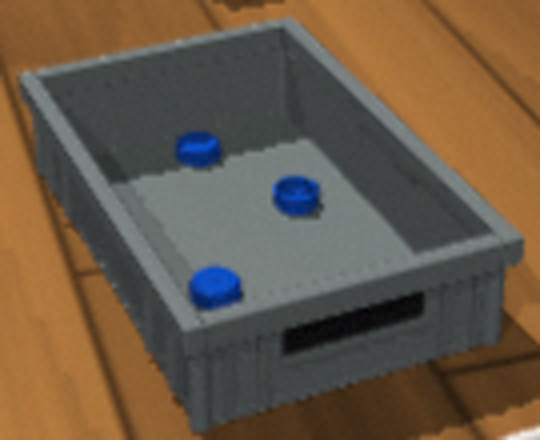

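Scene crop corners at 4x: NR (248,10), NL (544,245), FL (302,408), FR (17,133). Side crop corners: NL (22,75), FL (290,18), FR (522,240), NR (186,332). Two caps lie towards the right end and two towards the left.

```bash
cat > h.py <<'E'
import numpy as np
from bench import calibration
from scipy.spatial.transform import Rotation as R
def proj(n,P):
    c=calibration(n);E=np.array(c["extrinsics"]);p=np.atleast_2d(P)@E[:3,:3].T+E[:3,3]
    return np.c_[c["fx"]*p[:,0]/p[:,2]+c["cx"],c["fy"]*p[:,1]/p[:,2]+c["cy"]]
def ray(n,uv,z):
    c=calibration(n);E=np.array(c["extrinsics"]);o=-E[:3,:3].T@E[:3,3]
    d=E[:3,:3].T@np.array([(uv[0]-c["cx"])/c["fx"],(uv[1]-c["cy"])/c["fy"],1]);return o+d*(z-o[2])/d[2]
E
python3 - <<'E'
from h import *
from scipy.optimize import least_squares
C=np.array([[-.1,-.15,.075],[-.1,.15,.075],[.1,.15,.075],[.1,-.15,.075]])
A=np.array([[248,10],[544,245],[302,408],[17,133]])/4-.375+[210,172]
B=np.array([[186,332],[22,75],[290,18],[522,240]])/4-.375+[225,185]
def T(q,P): return R.from_euler("z",q[2]).apply(P)+[q[0],q[1],0]
f=lambda q:np.r_[(proj("scene",T(q,C))-A).ravel(),(proj("side",T(q,C))-B).ravel()]
r=least_squares(f,[.6,.1,0]);q=r.x
print(q,np.degrees(q[2]),np.round(r.fun,1))
print("near rim",T(q,np.array([[-.094,0,.075]])),"corners",np.round(T(q,C),3).tolist())
for n,uv,z in (("scene",(263,147),.062),("side",(264,335),.062),("scene",(426,291),.062),("side",(202,179),.062),("scene",(198,152),.088),("side",(388,335),.088),("scene",(345,385),.05),("side",(283,166),.05)): print(n,uv,np.round(ray(n,uv,z),3))
from bench import readout
print(R.from_quat(readout.read_state()["eef_rot"]).as_matrix().round(3).tolist())
E
```

```text
[ 0.53361109 -0.02599298  0.11844906] 6.786631273349212 [ 0.6 -1.2  1.3 -0.7 -1.1 -0.  -1.3 -0.8 -0.4 -0.5 -1.5 -1.   0.3 -1.1
  1.3 -1.1]
near rim [[ 0.44026974 -0.03710118  0.075     ]] corners [[0.452, -0.187, 0.075], [0.417, 0.111, 0.075], [0.615, 0.135, 0.075], [0.651, -0.163, 0.075]]
scene (263, 147) [ 0.403 -0.324  0.062]
side (264, 335) [ 0.399 -0.341  0.062]
scene (426, 291) [0.372 0.339 0.062]
side (202, 179) [0.366 0.311 0.062]
scene (198, 152) [ 0.593 -0.377  0.088]
side (388, 335) [ 0.578 -0.42   0.088]
scene (345, 385) [0.65  0.407 0.05 ]
side (283, 166) [0.638 0.355 0.05 ]
[[-0.946, 0.324, -0.0], [0.324, 0.946, -0.001], [-0.0, -0.001, -1.0]]
```

Request:
apply_moves:
  deltas:
    - {"translation": [0.035,-0.03,0],"turn": [0,0,-0.08]}
    - {"translation": [0.035,-0.03,0],"turn": [0,0,-0.08]}
    - {"translation": [0.035,-0.03,0],"turn": [0,0,-0.08]}
    - {"translation": [0.035,-0.03,0],"turn": [0,0,-0.08]}
    - {"translation": [0.035,-0.03,0],"turn": [0,0,-0.08],"hand": 0.087}
  newtons: 50

```text
invalid input
```

Request:
apply_moves:
  deltas:
    - {"translation": [0.015,-0.045,0],"turn": [0,0,-0.08]}
    - {"translation": [0.015,-0.045,0],"turn": [0,0,-0.08]}
    - {"translation": [0.015,-0.045,0],"turn": [0,0,-0.08]}
    - {"translation": [0.01,-0.045,0],"turn": [0,0,-0.08]}
    - {"translation": [0.01,-0.045,0],"turn": [0,0,-0.08]}

```text
invalid input
```

Request:
apply_moves:
  deltas:
    - {"translation": [0,-0.045,0],"turn": [0,0,-0.06]}
    - {"translation": [0,-0.045,0],"turn": [0,0,-0.06]}
    - {"translation": [0,-0.045,0],"turn": [0,0,-0.06]}
    - {"translation": [0,-0.045,0],"turn": [0,0,-0.06]}
    - {"translation": [0,-0.04,0],"turn": [0,0,-0.06]}

```text
invalid input
```

Request:
apply_moves:
  deltas:
    - {"translation": [0.035,-0.03,0],"turn": [0,0,-0.08],"hand": 0.087}
    - {"translation": [0.035,-0.03,0],"turn": [0,0,-0.08],"hand": 0.087}
    - {"translation": [0.035,-0.03,0],"turn": [0,0,-0.08],"hand": 0.087}
    - {"translation": [0.035,-0.03,0],"turn": [0,0,-0.08],"hand": 0.087}
    - {"translation": [0.035,-0.03,0],"turn": [0,0,-0.08],"hand": 0.087}
  newtons: 50

```text
time: 0.6
ee_pos: [0.3736, 0.4393, 0.2329]
eef_rot: [0.356, 0.934, -0.002, -0.003]
ft_force: [0.2, 1.1, -0.7]
width: 0.0874
```

Request:
apply_moves:
  deltas:
    - {"translation": [0.015,-0.045,0],"turn": [0,0,-0.08],"hand": 0.087}
    - {"translation": [0.015,-0.045,0],"turn": [0,0,-0.08],"hand": 0.087}
    - {"translation": [0.015,-0.045,0],"turn": [0,0,-0.08],"hand": 0.087}
    - {"translation": [0.01,-0.045,0],"turn": [0,0,-0.08],"hand": 0.087}
    - {"translation": [0.01,-0.045,0],"turn": [0,0,-0.08],"hand": 0.087}

```text
time: 1.1
ee_pos: [0.4425, 0.2043, 0.2307]
eef_rot: [0.543, 0.839, -0.002, -0.003]
ft_force: [0.7, -0.8, 1.1]
width: 0.0869
```

Request:
apply_moves:
  deltas:
    - {"translation": [0,-0.045,0],"turn": [0,0,-0.06],"hand": 0.087}
    - {"translation": [0,-0.045,0],"turn": [0,0,-0.06],"hand": 0.087}
    - {"translation": [0,-0.045,0],"turn": [0,0,-0.06],"hand": 0.087}
    - {"translation": [0,-0.045,0],"turn": [0,0,-0.06],"hand": 0.087}
    - {"translation": [0,-0.045,0],"turn": [0,0,-0.06],"hand": 0.087}

```text
time: 1.6
ee_pos: [0.441, -0.0309, 0.2297]
eef_rot: [0.668, 0.744, -0.002, -0.004]
ft_force: [0.7, -0.3, -0.3]
width: 0.0873
```

```bash
cat > st.py <<'E'
from h import *
from bench import readout
s=readout.read_state();M=R.from_quat(s["eef_rot"]).as_matrix()
print(s["time"],np.round(s["ee_pos"],4),"y",M[:,1].round(3),"yaw",np.degrees(np.arctan2(M[1,1],M[0,1])).round(1),"z",M[:,2].round(3),"f",np.round(s["ft_force"],1),"m",np.round(s["torque"],2),"w",round(s["width"],4),"j",np.round(s["joint_positions"],2))
E
python3 st.py
```

```text
1.6 [ 0.441  -0.0309  0.2297] y [ 0.994  0.107 -0.008] yaw 6.1 z [-0.009  0.003 -1.   ] f [ 0.7 -0.3 -0.3] m [-0.1  -0.07  0.03] w 0.0873 j [-0.58 -0.1   0.52  1.94  0.05  1.3   0.03]
```

Request:
apply_moves:
  deltas:
    - {"translation": [-0.001,-0.002,-0.045],"turn": [0,0.01,0.01],"hand": 0.087}
    - {"translation": [0,-0.002,-0.045],"turn": [0,0,0],"hand": 0.087}
    - {"translation": [0,-0.002,-0.04],"turn": [0,0,0],"hand": 0.087}
    - {"translation": [0,0,-0.025],"turn": [0,0,0],"hand": 0.087}
    - {"translation": [0,0,-0.01],"turn": [0,0,0],"hand": 0.087}

```text
time: 2.1
ee_pos: [0.4397, -0.0453, 0.0618]
eef_rot: [0.67, 0.742, -0.002, -0.006]
ft_force: [0.1, 0.5, -0.4]
width: 0.0869
```

```bash
python3 st.py; python3 -c "
from bench import camera;import cv2
a=camera('side');b=camera('scene')
cv2.imwrite('pics/g1.png',cv2.hconcat([cv2.resize(a[120:300,190:390],None,fx=2,fy=2),cv2.resize(b[120:300,190:390],None,fx=2,fy=2)])[:,:,::-1])"
```

```text
2.1 [ 0.4397 -0.0453  0.0618] y [ 0.995  0.102 -0.011] yaw 5.8 z [-0.012  0.004 -1.   ] f [ 0.1  0.5 -0.4] m [-0.14 -0.    0.  ] w 0.0869 j [-0.54  0.13  0.57  2.13 -0.1   0.91  0.19]
```

View pics/g1.png

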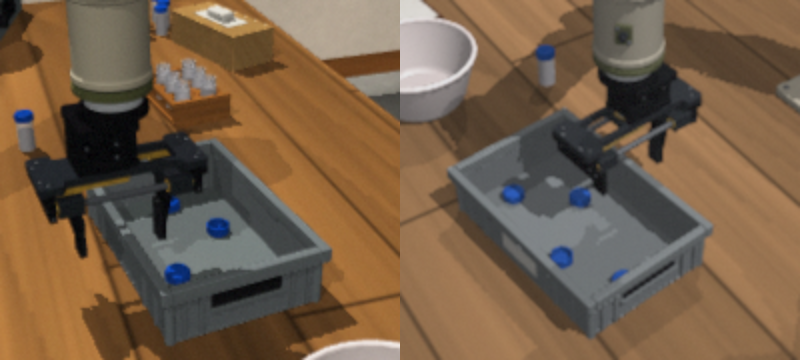

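The fingers straddle the near rim, one inside and one outside, about centred, and the caps haven't moved. Closing now.

Request:
apply_moves:
  deltas:
    - {"translation": [0,0,0],"turn": [0,0,0.015],"hand": 0.0}
    - {"translation": [0,0,0],"turn": [0,0,0],"hand": 0.0}
    - {"translation": [0,0,0],"turn": [0,0,0],"hand": 0.0}
    - {"translation": [0,0,0],"turn": [0,0,0],"hand": 0.0}
    - {"translation": [0,0,0],"turn": [0,0,0],"hand": 0.0}
  newtons: 60

```text
time: 2.7
ee_pos: [0.4437, -0.0443, 0.0677]
eef_rot: [0.664, 0.748, 0.001, -0.003]
ft_force: [0.6, -0.0, -0.5]
width: 0.0551
```

Request:
apply_moves:
  deltas:
    - {"translation": [0,0,0],"turn": [0,0,0],"hand": 0.0}
    - {"translation": [0,0,0],"turn": [0,0,0],"hand": 0.0}
    - {"translation": [0,0,0],"turn": [0,0,0],"hand": 0.0}

```text
time: 3.0
ee_pos: [0.444, -0.0442, 0.0682]
eef_rot: [0.664, 0.748, 0.002, -0.003]
ft_force: [0.5, 0.5, 0.9]
width: 0.031
```

```bash
python3 st.py
```

```text
3.0 [ 0.444  -0.0442  0.0682] y [ 0.993  0.119 -0.002] yaw 6.9 z [-0.003  0.007 -1.   ] f [0.5 0.5 0.9] m [-0.08 -0.01 -0.05] w 0.031 j [-0.54  0.12  0.57  2.12 -0.09  0.92  0.21]
```

Request:
apply_moves:
  deltas:
    - {"translation": [-0.003,0,-0.009],"turn": [0,0,0],"hand": 0.03}
    - {"translation": [0,0,-0.002],"turn": [0,0,0],"hand": 0.0}
    - {"translation": [0,0,0],"turn": [0,0,0],"hand": 0.0}
    - {"translation": [0,0,0],"turn": [0,0,0],"hand": 0.0}
    - {"translation": [0,0,0],"turn": [0,0,0],"hand": 0.0}

```text
time: 3.5
ee_pos: [0.4405, -0.0442, 0.0558]
eef_rot: [0.664, 0.748, 0.001, -0.003]
ft_force: [-1.3, 0.6, 2.0]
width: 0.011
```

```bash
python3 st.py
```

```text
3.5 [ 0.4405 -0.0442  0.0558] y [ 0.993  0.119 -0.003] yaw 6.8 z [-0.003  0.006 -1.   ] f [-1.3  0.6  2. ] m [ 0.02 -0.3  -0.04] w 0.011 j [-0.53  0.14  0.57  2.14 -0.11  0.89  0.22]
```

```bash
cat > plan.py <<'E'
# plan.py p r [lift]: total shift/turn from the measured pose to the tote tilt (deg), per 5 rows
import sys,json,os
from h import *
from bench import readout
p,r,n=[float(a) for a in sys.argv[1:4]]; lift=float(sys.argv[4]) if len(sys.argv)>4 else 0.
s=readout.read_state();x=np.array(s["ee_pos"]);Q=R.from_quat(s["eef_rot"])
Y=R.from_euler("z",0.1184); piv=Y.apply([.092,.142,0])+[.5336,-.026,0]
if not os.path.exists("ref.json"): json.dump([x.tolist(),Q.as_quat().tolist()],open("ref.json","w"))
x0,q0=json.load(open("ref.json"));Q0=R.from_quat(q0)
def tilt(p,r): return R.from_rotvec(Y.apply(np.radians([-r,p,0])))
now=(Q*Q0.inv());v=np.degrees(Y.inv().apply(now.as_rotvec()));print("tool tilt now p,r,yaw",v[1].round(1),-v[0].round(1),v[2].round(1),"piv err mm",((now.apply(piv-x0)+x-piv)*1e3).round(1))
pp,rr=v[1],-v[0];X,O=x,Q
for k in range(1,int(n)+1):
    T=tilt(pp+(p-pp)*k/n,rr+(r-rr)*k/n);xn=T.apply(x0-piv)+piv+[0,0,lift*k/n];On=T*Q0
    print((xn-X).round(4).tolist(),(On*O.inv()).as_rotvec().round(3).tolist());X,O=xn,On
E
python3 plan.py 12 0 5 .002
```

```text
tool tilt now p,r,yaw 0.0 -0.0 0.0 piv err mm [ 0. -0.  0.]
[0.0025, 0.0003, 0.0082] [-0.005, 0.042, 0.0]
[0.0028, 0.0003, 0.0081] [-0.005, 0.042, -0.0]
[0.0031, 0.0004, 0.0079] [-0.005, 0.042, -0.0]
[0.0034, 0.0004, 0.0078] [-0.005, 0.042, 0.0]
[0.0037, 0.0004, 0.0076] [-0.005, 0.042, -0.0]
```

Request:
apply_moves:
  deltas:
    - {"translation": [0.0025,0,0.008],"turn": [-0.005,0.042,0],"hand": 0.0}
    - {"translation": [0.003,0,0.008],"turn": [-0.005,0.042,0],"hand": 0.0}
    - {"translation": [0.003,0,0.008],"turn": [-0.005,0.042,0],"hand": 0.0}
    - {"translation": [0.0035,0.001,0.008],"turn": [-0.005,0.042,0],"hand": 0.0}
    - {"translation": [0.0035,0,0.008],"turn": [-0.005,0.042,0],"hand": 0.0}

```text
time: 4.0
ee_pos: [0.4562, -0.0428, 0.0976]
eef_rot: [0.66, 0.743, -0.079, -0.076]
ft_force: [1.0, 0.1, -1.9]
width: 0.0112
```

```bash
python3 st.py; python3 plan.py 25 0 5 .002
```

```text
4.0 [ 0.4562 -0.0428  0.0976] y [ 0.969  0.116 -0.217] yaw 6.9 z [-0.217 -0.018 -0.976] f [ 1.   0.1 -1.9] m [-0.13 -0.34 -0.03] w 0.0112 j [-0.51  0.29  0.57  1.9  -0.13  1.21  0.23]
tool tilt now p,r,yaw 12.4 -0.1 -0.0 piv err mm [-0.4 -0.4  3.2]
[0.0048, 0.0009, 0.0046] [-0.005, 0.044, 0.0]
[0.0046, 0.0006, 0.0076] [-0.005, 0.044, 0.0]
[0.0049, 0.0006, 0.0074] [-0.005, 0.044, 0.0]
[0.0052, 0.0006, 0.0072] [-0.005, 0.044, 0.0]
[0.0055, 0.0007, 0.007] [-0.005, 0.044, 0.0]
```

Works well and the forces are small. Pitching on.

Request:
apply_moves:
  deltas:
    - {"translation": [0.005,0.001,0.005],"turn": [-0.005,0.044,0],"hand": 0.0}
    - {"translation": [0.0045,0.001,0.0075],"turn": [-0.005,0.044,0],"hand": 0.0}
    - {"translation": [0.005,0.001,0.0075],"turn": [-0.005,0.044,0],"hand": 0.0}
    - {"translation": [0.005,0.001,0.007],"turn": [-0.005,0.044,0],"hand": 0.0}
    - {"translation": [0.0055,0.001,0.007],"turn": [-0.005,0.044,0],"hand": 0.0}

```text
time: 4.5
ee_pos: [0.4828, -0.0377, 0.1332]
eef_rot: [0.648, 0.729, -0.163, -0.151]
ft_force: [0.6, -0.9, -2.0]
width: 0.011
```

Request:
apply_moves:
  deltas:
    - {"translation": [0,0,0],"turn": [0,0,0],"hand": 0.0}
    - {"translation": [0,0,0],"turn": [0,0,0],"hand": 0.0}
    - {"translation": [0,0,0],"turn": [0,0,0],"hand": 0.0}
    - {"translation": [0,0,0],"turn": [0,0,0],"hand": 0.0}

```text
time: 4.9
ee_pos: [0.4831, -0.0375, 0.1321]
eef_rot: [0.648, 0.729, -0.163, -0.15]
ft_force: [0.6, -0.7, -1.6]
width: 0.0114
```

```bash
python3 st.py; python3 plan.py 23 15 5 .003;  python3 -c "
from bench import camera;import cv2
a=camera('side');b=camera('scene')
cv2.imwrite('pics/g2.png',cv2.hconcat([cv2.resize(a[120:300,190:390],None,fx=2,fy=2),cv2.resize(b[120:300,190:390],None,fx=2,fy=2)])[:,:,::-1])"
```

```text
4.9 [ 0.4831 -0.0375  0.1321] y [ 0.895  0.108 -0.433] yaw 6.9 z [-0.43  -0.044 -0.902] f [ 0.6 -0.7 -1.6] m [ 0.02 -0.86  0.02] w 0.0114 j [-0.46  0.49  0.56  1.63 -0.17  1.53  0.26]
tool tilt now p,r,yaw 25.5 -0.1 0.0 piv err mm [0.8 1.9 1.6]
[-0.0009, 0.0033, 0.0052] [-0.05, -0.015, 0.011]
[-0.0002, 0.0055, 0.0066] [-0.05, -0.014, 0.011]
[-0.0003, 0.0058, 0.0063] [-0.05, -0.014, 0.011]
[-0.0004, 0.0061, 0.0061] [-0.05, -0.014, 0.011]
[-0.0005, 0.0063, 0.0058] [-0.05, -0.014, 0.011]
```

View pics/g2.png

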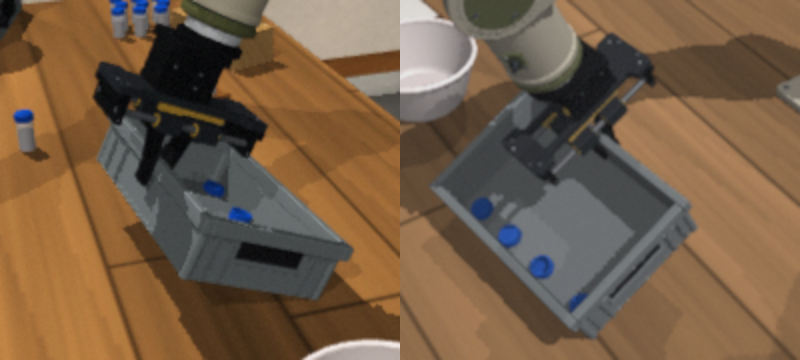

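The tote is tilted towards the far side and all four caps lie along the far wall. Next I'll add the roll to the left.

Request:
apply_moves:
  deltas:
    - {"translation": [-0.001,0.003,0.005],"turn": [-0.05,-0.015,0.011],"hand": 0.0}
    - {"translation": [0,0.0055,0.0065],"turn": [-0.05,-0.014,0.011],"hand": 0.0}
    - {"translation": [0,0.006,0.0065],"turn": [-0.05,-0.014,0.011],"hand": 0.0}
    - {"translation": [0,0.006,0.006],"turn": [-0.05,-0.014,0.011],"hand": 0.0}
    - {"translation": [-0.0005,0.0065,0.006],"turn": [-0.05,-0.014,0.011],"hand": 0.0}

```text
time: 5.5
ee_pos: [0.4793, -0.0128, 0.1626]
eef_rot: [0.649, 0.723, -0.235, -0.035]
ft_force: [0.2, -0.7, -2.8]
width: 0.0109
```

```bash
python3 st.py; python3 plan.py 22 29 5 .005
```

```text
5.5 [ 0.4793 -0.0128  0.1626] y [ 0.921  0.048 -0.386] yaw 3.0 z [-0.356 -0.295 -0.887] f [ 0.2 -0.7 -2.8] m [ 0.47 -0.31 -0.  ] w 0.0109 j [-0.68  0.42  0.58  1.68  0.04  1.52  0.01]
tool tilt now p,r,yaw 22.9 15.4 -0.5 piv err mm [ 0.1 -4.6  2.7]
[0.0014, 0.0094, 0.0033] [-0.044, -0.006, 0.019]
[-0.0, 0.0064, 0.0058] [-0.046, -0.008, 0.01]
[-0.0001, 0.0066, 0.0055] [-0.046, -0.007, 0.01]
[-0.0002, 0.0068, 0.0052] [-0.046, -0.007, 0.01]
[-0.0003, 0.007, 0.0049] [-0.046, -0.007, 0.01]
```

Request:
apply_moves:
  deltas:
    - {"translation": [0.001,0.009,0.004],"turn": [-0.044,-0.006,0.019],"hand": 0.0}
    - {"translation": [0,0.0065,0.006],"turn": [-0.046,-0.008,0.01],"hand": 0.0}
    - {"translation": [0,0.0065,0.0055],"turn": [-0.046,-0.007,0.01],"hand": 0.0}
    - {"translation": [0,0.007,0.005],"turn": [-0.046,-0.007,0.01],"hand": 0.0}
    - {"translation": [0,0.007,0.005],"turn": [-0.046,-0.007,0.01],"hand": 0.0}

```text
time: 6.0
ee_pos: [0.478, 0.0249, 0.189]
eef_rot: [0.63, 0.711, -0.308, 0.061]
ft_force: [0.2, 1.4, -2.8]
width: 0.0112
```

Request:
apply_moves:
  deltas:
    - {"translation": [0,0,0],"turn": [0,0,0],"hand": 0.0}
    - {"translation": [0,0,0],"turn": [0,0,0],"hand": 0.0}
    - {"translation": [0,0,0],"turn": [0,0,0],"hand": 0.0}
    - {"translation": [0,0,0],"turn": [0,0,0],"hand": 0.0}
    - {"translation": [0,0,0],"turn": [0,0,0],"hand": 0.0}

```text
time: 6.5
ee_pos: [0.4769, 0.0248, 0.188]
eef_rot: [0.63, 0.711, -0.307, 0.059]
ft_force: [-0.9, -0.1, -2.5]
width: 0.0116
```

```bash
python3 st.py; python3 plan.py 22 35 5 .005;  python3 -c "
from bench import camera;import cv2
a=camera('side');b=camera('scene')
cv2.imwrite('pics/g3.png',cv2.hconcat([cv2.resize(a[110:290,190:390],None,fx=2,fy=2),cv2.resize(b[120:300,190:390],None,fx=2,fy=2)])[:,:,::-1])"
```

```text
6.5 [0.4769 0.0248 0.188 ] y [ 0.932  0.018 -0.362] yaw 1.1 z [-0.303 -0.511 -0.805] f [-0.9 -0.1 -2.5] m [ 0.87 -0.35  0.07] w 0.0116 j [-0.86  0.43  0.58  1.66  0.2   1.59 -0.19]
tool tilt now p,r,yaw 22.0 29.3 0.2 piv err mm [-3.9  1.2  5.1]
[0.0034, 0.0024, -0.0025] [-0.02, -0.003, 0.0]
[0.0, 0.0031, 0.0027] [-0.019, -0.002, 0.004]
[0.0, 0.0032, 0.0026] [-0.019, -0.002, 0.004]
[0.0, 0.0032, 0.0025] [-0.019, -0.002, 0.004]
[0.0, 0.0032, 0.0025] [-0.019, -0.002, 0.004]
```

View pics/g3.png

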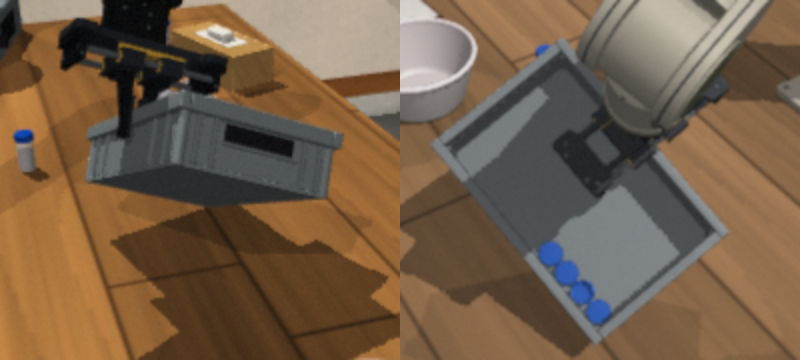

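```bash
python3 - <<'E'
from h import *
import cv2
from scipy.optimize import least_squares
from bench import readout,camera
im=camera("scene"); s=readout.read_state(); print(s["time"],s["ft_force"],s["ee_pos"])
C=np.array([[-.1,-.15,.075],[-.1,.15,.075],[.1,.15,.075],[.1,-.15,.075]])
A=np.array([[562-400,40],[727-400,235],[598-400,342],[433-400,147]])/2-.25+[190,120]
c=calibration("scene");K=np.array([[c["fx"],0,c["cx"]],[0,c["fy"],c["cy"]],[0,0,1]]);E=np.array(c["extrinsics"])
T=lambda v,P:R.from_rotvec(v[3:]).apply(P)+v[:3]
r0=(R.from_rotvec(R.from_euler("z",.1184).apply(np.radians([-29.3,22,0])))*R.from_euler("z",.1184)).as_rotvec()
# weak prior on attitude from the tool tilt
r=least_squares(lambda v:np.r_[(proj("scene",T(v,C))-A).ravel(),(v[3:]-r0)/.03],np.r_[.53,0,.1,r0]);v=r.x
M=R.from_rotvec(v[3:]).as_matrix();print("res",r.fun.round(1),"angles x,y,z to vertical",np.degrees(np.arccos(M[2])).round(1))
print("lowest base corner z mm",(T(v,np.array([[.092,.142,0]]))*1e3).round(0))
m=cv2.inRange(cv2.cvtColor(im,cv2.COLOR_RGB2HSV),(105,140,60),(130,255,255));m[:,:230]=0;m[:220]=0;m[300:]=0
cv2.imwrite("pics/g4.png",cv2.resize(im[225:295,240:310],None,fx=8,fy=8,interpolation=cv2.INTER_CUBIC)[:,:,::-1])
# caps: ray onto plane z=12mm of tote floor
o=-E[:3,:3].T@E[:3,3];ys,xs=np.nonzero(m);print("n",len(xs))
d=(E[:3,:3].T@np.linalg.inv(K)@np.c_[xs,ys,np.ones(len(xs))].T).T
ol=M.T@(o-v[:3]);dl=d@M;P=ol+dl*((.018-ol[2])/dl[:,2])[:,None]
print("blue extent tote frame mm x",(P[:,0].min()*1e3).round(),(P[:,0].max()*1e3).round(),"y",(P[:,1].min()*1e3).round(),(P[:,1].max()*1e3).round())
k=cv2.kmeans(P[:,:2].astype(np.float32),4,None,(3,50,1e-6),10,2)[2]
print(np.c_[k*1e3,np.hypot(*(k-[.088,.138]).T)*1e3].round(0))
E
```

```text
6.65 [-0.19099315  0.11114882 -3.47971636] [0.47691518 0.02506301 0.18805411]
res [ 0.6  0.7  0.1 -1.3 -0.6  0.9 -0.1 -0.3 -0.5  0.3  0.5] angles x,y,z to vertical [111.7 119.1  37.7]
lowest base corner z mm [[591. 111. -17.]]
n 563
blue extent tote frame mm x -174.0 88.0 y 19.0 382.0
[[  74.   38.  101.]
 [-160.  367.  338.]
 [  74.  120.   23.]
 [  74.   78.   61.]]
```

View pics/g4.png

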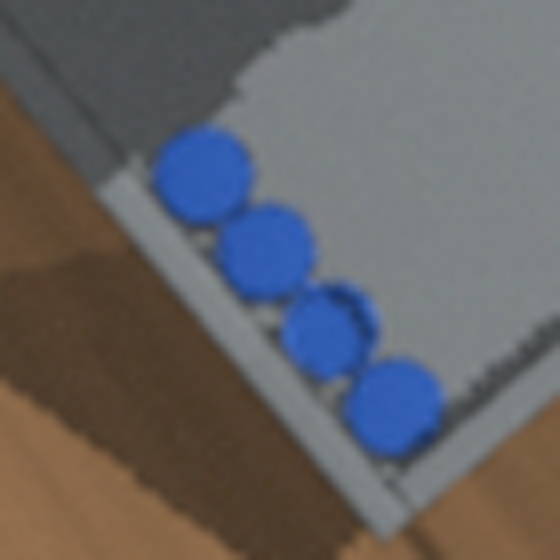

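```bash
python3 -c "
from bench import order;print(order.close_job())"; python3 st.py
```

```text
the job is handed in; nothing more can be done
None
the job is handed in; nothing more can be done
```

I gripped the tote at the middle of its near rim and tilted it about 22° to the far side, then about 29° towards the rack on the left. I handed the job in at about 6.7 s, still holding the tote at that tilt. No verdict is reported.

**Caps:** the last pictures show all four touching in a row along the far wall, packed into the far-left corner. The farthest centre is about 101–106 mm from the corner, against the 115 mm limit, so the margin is about 9 mm.

**Tilt and grip:** the fitted tilt was about 38° overall, about 22° down to the far side and 29° to the left. The gripper stayed closed on the rim at 11–12 mm. The force on the arm was about 3 N, and the tool barely moved over the last 0.6 s.

**Checks that disagreed:**
- The tote fit put its lowest corner 17 mm below the bench. I took this as depth error from using one camera, because the arm's own pose had that corner about 5 mm above the bench.
- One of the four cap clusters was actually vial_b, so I read the cap positions from the enlarged picture and the edge of the blue area.

**Not measured again:** the rack, basin and vials after the tilt. By the first measurements the tote stayed well clear of all of them. In the last pictures the basin and the vial that was in view looked undisturbed, but the rack was out of view.

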